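# Seat a round specimen in the V-block of a bench diameter gauge

## Task

Take the thickest of the three round bars out of the specimen tray, stand it upright on the bed of the bench gauge between the V-block and the slide, and let go of it. Then push the slide up by its finger tab until its anvil has pressed the bar home in the V, centred and bearing on both faces; hold it there for a moment with a light, steady push of about 10 N (it is a measuring instrument: never force it), then let go, leaving the slide closed on the bar. Leave the other two bars standing in the tray and the other things on the bench as they are.

Things in the scene. Friction and masses are not known exactly. Their poses are not given: they have to be found in the camera images.
- bar_center (a point): centre of the bar to be gauged: the thickest of three plain turned aluminium bars standing upright in the tray, 40 mm diameter, 80 mm tall (about 0.27 kg); this point lies on its axis, half-way up; its z axis is the bar's axis
- bar_mid_center (a point): centre of the middle bar, 31 mm diameter, 80 mm tall; it stays in the tray
- bar_thin_center (a point): centre of the thin bar, 23 mm diameter, 80 mm tall; it stays in the tray
- tray: fixed low white tray, 235 (x) by 105 (y) mm, floor 4 mm thick, rim 16 mm high; origin: centre of its underside. The three bars stand in a row along its x, about 65 mm apart, in any order; a bar's free sides for the fingers are along the tray's y
- gauge: fixed bench diameter gauge, grey base 340 mm long (x), 130 wide (y); origin: centre of its underside; x points along the measuring axis from slide to V-block. At +x a rigid steel V-block, 86 mm wide, 50 high above the bed, is clamped on the centre line; its upright 90 degree V opens to -x, mouth 64 mm wide, faces oiled and slippery. Where it is set along the bed is NOT reported
- bed (a point): middle of the gauge's flat steel bed, 24 mm above the bench, axes as gauge. When fully home in the V the bar's axis is at y = 0 and somewhere between 30 and 82 mm from here in +x; the V's mouth is 4 mm nearer to the slide than that axis. A bar stood within 15 mm of here is clear of V and slide. Guide rails along both edges rise 8 mm above the bed, inner edges 53 mm from the centre line
- slide (a joint): travel (m) of the gauge's measuring slide along the bed's +x: 0 = fully back, grows towards the V-block, at most 0.175; starts at 0 to 0.03. About 2 N of friction; it stays where it is left. Its anvil face stands at x = travel - 0.095 from bed; the slide is 68 mm long behind it, its bridge 28 mm high above the bed. The thin anvil plate at its front rises to 46 mm
- anvil (a point): point on the slide's flat anvil face (56 mm wide, 2 to 46 mm above the bed, looking to +x), on the centre line, 24 mm above the bed; axes as bed
- tab (a point): point in the finger tab that stands up from the slide, for pushing it: a grooved dark steel plate 12 mm thick (along x), 32 mm wide (along y), top edge 72 mm above the bed (96 mm above the bench). This point is 16 mm below the top edge, 50 mm behind the anvil face, on the centre line; the tab is free all round down to 30 mm above the bed, 36 mm clear to the anvil plate; axes as bed
- caliper: digital caliper lying on the bench, 200 mm long, 12 mm high; bystander
- ring_gauge: steel ring, 60 mm outside, 16 mm high, lying on the bench; bystander
- weight: steel weight with a grip knob, 38 mm diameter, 56 mm tall; bystander
- cleaner: white bottle, 52 mm diameter, 130 mm tall; bystander
- marker: white marker pen, 125 mm long, 14 mm thick; bystander
Things that resemble listed ones, but are neither listed nor needed, are in the scene too. Leave any purple look-alike of the part that bears bar_center alone.

How it is judged:
By the outcome, as a careful person would: the job done as asked, in the order asked, and still so for the second after the job is handed in, with the robot touching nothing.
It also fails if it takes over 58 s, if anything falls off the work surface, if the arm or the gripper's body presses on something with over 40 N, if the wrist force passes 120 N, or if a joint passes its speed limit or range.

## Robot

A 6-joint arm with a two-finger parallel gripper is mounted at the origin on the work surface. World frame = base frame: x ahead of the robot, y to its left, z up, the work surface at z = 0. Lengths are in mm, angles in degrees, forces in N, time in s.
With the tool pointing down it reaches from about 350 to 850 mm from the base axis. Payload 8.1 kg.
Tool frame: the origin (TCP) lies midway between the tips of the shut fingers; the grasp point (between the pads) lies 19 mm behind it; y points along the fingers, x is the direction in which the jaws open and shut, and the axes are right-handed (so a half turn about y gives the same grasp; the last joint's range is limited). The gripper opens to 85 mm and grips with 20 to 120 N. Pads are 22 mm wide; open, the fingers measure 114 mm over their backs; the gripper's body (76 mm by 85 mm) begins 54 mm behind the grasp point. The pads swing forward as they close: fully open they stand 13 mm farther back than shut.
Start: joints at [-71.356, 7.471, 85.268, -0, 87.261, -4.893], TCP at [239.626, -550.077, 231.292] pointing down, gripper open.
Joint ranges: [-169.43, 169.43], [-51.17, 129.36], [1.28, 143.12], [-76.62, 256.62], [0, 156.53], [-152.29, 152.29]. Speed limits (degrees/s): [136.94, 136.94, 159.86, 180, 180, 180].

## Interface

Orientations are given as [roll, pitch, yaw] about the fixed x, y, z axes, in that order (R = Rz(yaw) Ry(pitch) Rx(roll)).
In Python, from bench import r gives the robot as it stands.
- The arm moves only by the tool move_arm, never from a script. Its arguments are lists of equal length, an entry for each row: "linear": the shift along the tool's x, y, z normalised to -1 to 1, where 1 is 300 mm, a list of three; "twist": the turn, a rotation vector about the tool's x, y, z normalised to -1 to 1, where 1 is pi/2 rad, a list of three; "hand": the opening, from -1 (shut) to 1 (fully open). A call has 1 to 12 rows; each row is the pose to reach, as a shift and turn from the pose measured when the call began, along the tool's axes at that moment; what a row does not reach only later rows make up. A row lasts 1/12 s, in which the tool goes at most 41.7 mm and 7.16 degrees, less where a joint would pass 70% of its speed; a pose out of reach is approached as far as the arm can. A call with a number of a shift or a turn outside -1 to 1 is refused whole. A call with a gripper value outside its range is refused whole. The fingers move at their own pace and stop on an object; "force" is the grip in N (left out, the last holds). Time passes only in rows, so rows that repeat a pose let the fingers close. It gives the time, the measured TCP pose, the force and the opening at its end, in the units of the state.
- r.sense(): the state, without advancing time (a new reading comes with each control period).
- r.snapshot(name): name is "side" or "top"; returns a dict with "frame" (480x640x3 uint8, red, green, blue), "range_z" (480x640 float32, mm along the optical axis (not along the pixel's ray), 0 where there is no reading), "intrinsics" (3x3 intrinsics, pixels), "dist_coeffs" ([k1, k2, p1, p2, k3] as OpenCV has them; the pictures are not rectified), "R" (3x3) and "t" (3): a world point X has camera coordinates R X + t. Camera axes: x right, y down, z forward; pixel columns grow to the right and rows downward; lengths in mm; the calibration is good to about 2 mm. A picture is of the moment at which its call begins.
- r.hand_in(): hands the job in, once; it reports no verdict.
The state is a dict: "time": time; "joint_pos": joint angles; "qd": joint speeds; "joint_efforts": joint torques, N m; "tool_pos": TCP position; "tcp_rot": TCP orientation; "ft_force": force on the tool from outside, world axes, zero at the start; "wrist_torque": the same for the moment, N m; "finger_gap": finger opening in mm.
Only numpy, scipy, OpenCV 4.12 (cv2) and the standard library are available. Lean on these libraries where they do the work, as an engineer would, in place of code of your own. Each camera call takes 0.05 s, during which the arm holds its last target. There are 200 camera calls.

## Working session

There is one attempt and no reset: what is moved stays moved. The work goes in short steps, Python scripts to look and compute and a tool call to move; the robot and the scene stay as the last step left them, time stands still between calls to the robot, and variables do not carry over. Pictures are saved under pics/ and viewed, on a budget of 10 in all, crops included, one or two more only if the job needs it, and the job is handed in when it is done.

Besides the shell and the picture viewer there is one more tool, called after "Call:" in YAML: its name, and indented under it one key for each argument. move_arm: Moves the arm, as the interface text tells. Scaled input: -1 to 1 covers 300 mm each way for a shift and pi/2 rad each way for a turn. Its arguments: {"type":"object","properties":{"linear":{"type":"array","items":{"type":"array","items":{"type":"number","minimum":-1,"maximum":1}}},"twist":{"type":"array","items":{"type":"array","items":{"type":"number","minimum":-1,"maximum":1}}},"hand":{"type":"array","items":{"type":"number"}},"force":{"type":"number"}},"required":["linear","twist","hand"]}

```bash
ls; mkdir -p pics; cat > h.py <<'E'
import numpy as np, cv2
from bench import r
def snap(n):
    s=r.snapshot(n); return s
def cloud(s):
    K=np.array(s["intrinsics"],float);d=np.array(s["dist_coeffs"],float)
    u,v=np.meshgrid(np.arange(640.),np.arange(480.))
    p=cv2.undistortPoints(np.stack([u,v],-1).reshape(-1,1,2),K,d).reshape(480,640,2)
    z=s["range_z"]; C=np.dstack([p[...,0]*z,p[...,1]*z,z]).reshape(-1,3)
    W=(C-np.array(s["t"]))@np.array(s["R"]); W[z.ravel()==0]=np.nan
    return W.reshape(480,640,3)
def save(s,f): cv2.imwrite("pics/"+f,s["frame"][...,::-1])
E
python3 - <<'E'
from h import *
import pickle
for n in("top","side"):
    s=snap(n);save(s,n+"1.png");pickle.dump(s,open(n+".pkl","wb"))
    print(n,np.round(-np.array(s["R"]).T@s["t"]),np.round(s["R"],2).tolist())
print(r.sense())
E
```

```text
pics
top [ 290.   86. 1239.] [[-0.01, -1.0, 0.0], [-0.97, 0.01, -0.23], [0.23, -0.0, -0.97]]
side [361. 967. 731.] [[-0.98, -0.2, -0.01], [-0.11, 0.57, -0.81], [0.17, -0.79, -0.59]]
{'time': 0.1, 'joint_pos': array([-7.13554889e+01,  7.50865560e+00,  8.53226164e+01,  6.00746578e-04,
        8.72624047e+01, -4.89115503e+00]), 'qd': array([ 0.04194959, -0.0924017 , -0.12804569,  0.04132966,  0.01592361,
        0.0252616 ]), 'joint_efforts': array([ 2.00016343e-04, -5.70951784e+01, -5.01943123e+01, -1.71368365e-04,
        8.08861165e-03, -6.34240837e-05]), 'tool_pos': array([ 239.47648068, -549.60114719,  230.37555428]), 'tcp_rot': array([-89.991415  ,   0.09328435, -66.46435601]), 'ft_force': array([-0.36850796, -0.00990423,  0.12385155]), 'wrist_torque': array([ 0.00103464, -0.03877172,  0.03454983]), 'finger_gap': 85.31253756006254}
```

View pics/top1.png

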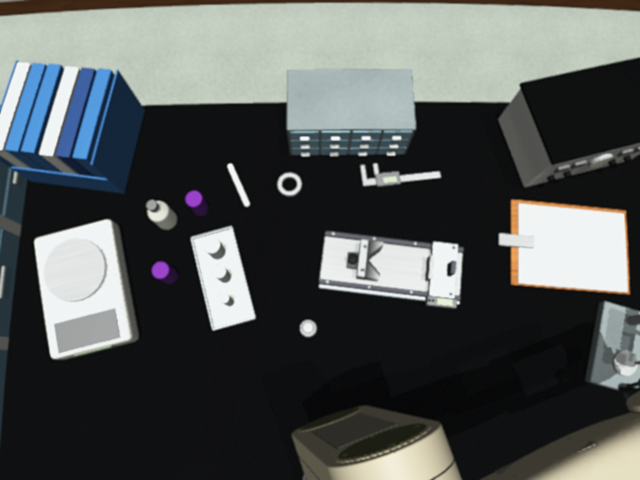

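View pics/side1.png

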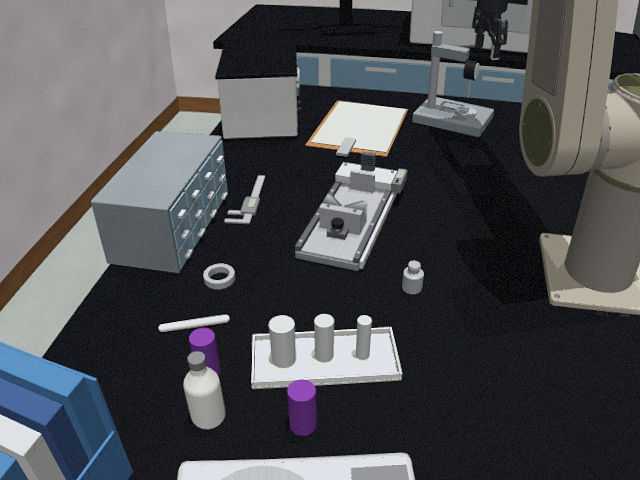

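Top view: tray at (222,278) with the thick bar at (216,250) farthest from the robot. The gauge is at (390,268), with its V-block at (368,258) and slide at (447,270), so gauge +x runs roughly along world +y. The side view agrees. Two purple decoys stand beside the tray at (160,272) and (195,200) in the top view. Next I'll measure these with the depth data.

```bash
cat > meas.py <<'E'
from h import *
import pickle
for n in("top","side"):
    s=pickle.load(open(n+".pkl","rb"));W=cloud(s);z=W[...,2];f=s["frame"].astype(int)
    x,y=W[...,0],W[...,1]
    def blobs(lbl,m,amin):
        c,l,st,_=cv2.connectedComponentsWithStats(m.astype(np.uint8))
        for i in range(1,c):
            if st[i,4]>=amin:
                k=l==i;P=W[k];(ex,ey),(w,h),a=cv2.minAreaRect(P[:,:2].astype(np.float32))
                print(n,lbl,"n",st[i,4],"mean",P.mean(0).round(1),"rect c",round(ex,1),round(ey,1),"wh",round(w,1),round(h,1),"ang",round(a,1),"px",st[i,:4])
    reg=(x>250)&(x<750)&(y>-350)&(y<650)
    blobs("bartops",reg&(y>300)&(abs(z-84)<5),20)
    blobs("tray",reg&(y>300)&(abs(z-10)<9)&(f.min(-1)>120),300)
    g=(x>350)&(x<650)&(y>-220)&(y<250)
    blobs("bed",g&(abs(z-24)<3.5),100)
    blobs("Vtop",g&(abs(z-74)<4),15)
    blobs("tabtop",g&(abs(z-96)<5),4)
    blobs("anvtop",g&(abs(z-70)<3),10)
    blobs("gauge",g&(z>12)&(z<110),300)
E
python3 meas.py
```

```text
top bartops n 43 mean [729.  576.8  84.1] rect c 729.0 575.4 wh 15.4 41.5 ang 60.8 px [106 168  11  16]
top bartops n 23 mean [720.1 626.3  83.8] rect c 719.6 626.8 wh 45.5 2.8 ang 81.7 px [ 84 179  18   3]
top bartops n 133 mean [668.9 375.   81.2] rect c 668.5 374.9 wh 38.0 38.6 ang 27.3 px [185 191  17  16]
top bartops n 132 mean [631.  452.4  84.7] rect c 636.4 457.5 wh 45.0 50.2 ang 43.8 px [147 201  22  21]
top bartops n 226 mean [555.  326.8  83.4] rect c 555.1 327.6 wh 38.9 39.4 ang 71.8 px [203 237  18  17]
top bartops n 1409 mean [498.9 617.5  85.5] rect c 498.7 612.7 wh 146.9 74.3 ang 0.0 px [ 71 239  34  63]
top bartops n 167 mean [498.8 444.2  81. ] rect c 499.3 444.3 wh 39.7 37.7 ang 15.1 px [152 261  17  18]
top bartops n 102 mean [494.1 310.   83.7] rect c 494.2 310.3 wh 20.3 30.7 ang 89.5 px [213 264  10  14]
top tray n 1812 mean [495.4 337.4   6.2] rect c 491.8 322.8 wh 243.2 98.7 ang 13.3 px [191 227  39 104]
top bed n 3040 mean [517.1 -63.1  24. ] rect c 519.0 -58.8 wh 263.4 107.1 ang 82.6 px [320 236 112  55]
top Vtop n 585 mean [520.  -35.1  73.9] rect c 520.5 -
[... 1863 characters left out ...]
24. ] rect c 511.6 -64.2 wh 281.5 137.6 ang 81.7 px [295 183 100  82]
side Vtop n 536 mean [520.6 -33.2  73.7] rect c 521.0 -39.4 wh 57.7 87.8 ang 81.2 px [319 195  48  22]
side tabtop n 4 mean [ 488.1 -218.2   94.2] rect c 487.5 -218.2 wh 4.6 0.9 ang 14.8 px [370 155   3   3]
side anvtop n 70 mean [ 501.2 -180.7   69.4] rect c 501.5 -180.6 wh 15.8 55.5 ang 83.1 px [350 170  25   7]
side anvtop n 136 mean [520.5 -17.3  70.6] rect c 523.6 -23.9 wh 26.0 87.8 ang 85.1 px [319 205  44  13]
side gauge n 6524 mean [507.3 -56.5  37. ] rect c 504.3 -76.1 wh 309.5 155.2 ang 82.3 px [295 169 111  99]
side gauge n 463 mean [366.3 113.9  37.4] rect c 367.2 108.6 wh 33.3 33.9 ang 4.0 px [402 260  20  30]
```

```bash
cat > m2.py <<'E'
from h import *
import pickle
for n in("top","side"):
    s=pickle.load(open(n+".pkl","rb"));W=cloud(s).reshape(-1,3);W=W[~np.isnan(W[:,0])]
    a=np.radians(82.3);u=np.array([np.cos(a),np.sin(a)]);v=np.array([-u[1],u[0]])
    o=np.array([510.,-100]);U=(W[:,:2]-o)@u;V=(W[:,:2]-o)@v;z=W[:,2]
    e=lambda m,A:np.percentile(A[m],[1,50,99]).round(1)
    g=(abs(U)<260)&(abs(V)<110)
    for l,m in(("base",g&(z>15)&(z<40)&(abs(V)<66)),("rails",g&(abs(z-32)<2.5)&(U>-30)),("V",g&(abs(z-74)<2)&(U>0)),("plate",g&(abs(z-70)<2.5)&(U<-20)&(U>-150)),("tab",g&(z>85)&(z<99)&(U<-60)),("mid tab",g&(z>60)&(z<99)&(U<-105))):
        print(n,l,m.sum(),"U",e(m,U),"V",e(m,V),"zmax",z[m].max().round())
    # axis angle from V-top and rail edge
    m=g&(abs(z-74)<2)&(U>0);print(cv2.minAreaRect(W[m][:,:2].astype(np.float32)))
E
python3 m2.py
```

```text
top base 5238 U [-162.4   18.7  171. ] V [-65.    2.2  64.9] zmax 40.0
top rails 634 U [-27.5  73.9 168.3] V [-66.3  45.4  68.8] zmax 34.0
top V 381 U [36.  66.8 86.7] V [-44.6  -2.9  40.9] zmax 76.0
top plate 75 U [-129.4  -83.8  -78.4] V [-30.4   0.7  23.1] zmax 72.0
top tab 72 U [-133.6 -127.3 -122.4] V [-18.8  -2.5  11.9] zmax 99.0
top mid tab 161 U [-145.6 -125.2 -106.2] V [-18.8   5.7  83.5] zmax 99.0
((519.9571533203125, -39.633392333984375), (51.761085510253906, 86.79740142822266), 82.36431121826172)
side base 3908 U [-95.2  94.7 173.5] V [-64.7   7.7  65.1] zmax 40.0
side rails 637 U [-25.2  94.4 171.5] V [-67.5  50.6  65.8] zmax 34.0
side V 445 U [35.2 68.7 88.5] V [-45.2  -1.4  40. ] zmax 76.0
side plate 93 U [-126.5  -83.3  -73.4] V [-29.6  -2.1  24.9] zmax 72.0
side tab 93 U [-133.4 -124.3 -117.5] V [-18.5  -1.5  13.2] zmax 98.0
side mid tab 242 U [-136.2 -123.9 -107.1] V [-18.1  -0.5  78.5] zmax 98.0
((520.7504272460938, -39.161155700683594), (56.14607620239258, 86.70621490478516), 83.01408386230469)
```

```bash
cat >> h.py <<'E'
from scipy.spatial.transform import Rotation as Ro
def go(x,y,z,yaw):
    s=r.sense();R=Ro.from_euler('xyz',s["tcp_rot"],degrees=True)
    d=R.inv().apply(np.array([x,y,z])-s["tool_pos"])/300
    w=(R.inv()*Ro.from_euler('xyz',[-90,0,yaw],degrees=True)).as_rotvec()/(np.pi/2)
    print("t",round(s["time"],2),"tcp",s["tool_pos"].round(1),s["tcp_rot"].round(1),"F",s["ft_force"].round(1),"gap",s["finger_gap"].round(1),"->",d.round(4),w.round(4))
E
python3 -c "
from h import *
go(555,328.5,230,-75)"
```

```text
Traceback (most recent call last):
  File "h.py", line 18, in go
    print("t",round(s["time"],2),"tcp",s["tool_pos"].round(1),s["tcp_rot"].round(1),"F",s["ft_force"].round(1),"gap",s["finger_gap"].round(1),"->",d.round(4),w.round(4))
                                                                                                                     ^^^^^^^^^^^^^^^^^^^^^
AttributeError: 'float' object has no attribute 'round'
```

```bash
sed -i 's/s\["finger_gap"\].round(1)/round(s["finger_gap"],1)/' h.py
python3 -c "
from h import *
go(555,328.5,230,-75)"
```

```text
t 0.1 tcp [ 239.5 -549.6  230.4] [-90.    0.1 -66.5] F [-0.4 -0.   0.1] gap 85.3 -> [-2.2635  0.0053  2.1331] [-0.      0.0948 -0.001 ]
```

Call:
move_arm:
  linear:
    - [-0.755,0,0.711]
    - [-0.755,0,0.711]
    - [-0.755,0,0.711]
    - [-0.755,0,0.711]
    - [-0.755,0,0.711]
    - [-0.755,0,0.711]
    - [-0.755,0,0.711]
    - [-0.755,0,0.711]
  twist:
    - [0,0,0]
    - [0,0,0]
    - [0,0,0]
    - [0,0,0]
    - [0,0,0]
    - [0,0,0]
    - [0,0,0]
    - [0,0,0]
  hand: [1,1,1,1,1,1,1,1]
  force: 40

```text
time: 0.77
tool_pos: [345.2, -252.9, 230.4]
tcp_rot: [-89.9, 0.2, -66.4]
ft_force: [-0.1, 0.2, 0.8]
finger_gap: 85.7
```

Call:
move_arm:
  linear:
    - [-0.755,0,0.711]
    - [-0.755,0,0.711]
    - [-0.755,0,0.711]
    - [-0.755,0,0.711]
    - [-0.755,0,0.711]
    - [-0.755,0,0.711]
    - [-0.755,0,0.711]
    - [-0.755,0,0.711]
  twist:
    - [0,0,0]
    - [0,0,0]
    - [0,0,0]
    - [0,0,0]
    - [0,0,0]
    - [0,0,0]
    - [0,0,0]
    - [0,0,0]
  hand: [1,1,1,1,1,1,1,1]

```text
time: 1.43
tool_pos: [450.1, 43.9, 231.1]
tcp_rot: [-89.9, 0.2, -66.2]
ft_force: [-0.1, 0.5, 0.2]
finger_gap: 85.4
```

```bash
python3 -c "
from h import *
go(555,328.5,180,-75)"
```

```text
t 1.43 tcp [450.1  43.9 231.1] [-89.9   0.2 -66.2] F [-0.1  0.5  0.2] gap 85.4 -> [-0.7267  0.1743  0.7018] [-0.0008  0.0973 -0.0027]
```

Call:
move_arm:
  linear:
    - [-0.727,0.174,0.702]
    - [-0.727,0.174,0.702]
    - [-0.727,0.174,0.702]
    - [-0.727,0.174,0.702]
    - [-0.727,0.174,0.702]
    - [-0.727,0.174,0.702]
    - [-0.727,0.174,0.702]
    - [-0.727,0.174,0.702]
    - [-0.727,0.174,0.702]
    - [-0.727,0.174,0.702]
  twist:
    - [0,0.097,-0.003]
    - [0,0.097,-0.003]
    - [0,0.097,-0.003]
    - [0,0.097,-0.003]
    - [0,0.097,-0.003]
    - [0,0.097,-0.003]
    - [0,0.097,-0.003]
    - [0,0.097,-0.003]
    - [0,0.097,-0.003]
    - [0,0.097,-0.003]
  hand: [1,1,1,1,1,1,1,1,1,1]

```text
time: 2.27
tool_pos: [554.1, 329.7, 178.2]
tcp_rot: [-90.1, -0.1, -74.8]
ft_force: [-0.4, -1.0, 0.5]
finger_gap: 85.6
```

```bash
python3 - <<'E'
from h import *
go(555,328.5,43,-75)
s=snap("side");save(s,"side2.png")
E
```

```text
t 2.27 tcp [554.1 329.7 178.2] [-90.1  -0.1 -74.8] F [-0.4 -1.   0.5] gap 85.6 -> [0.004  0.4506 0.0025] [0.001  0.0018 0.0006]
```

View pics/side2.png

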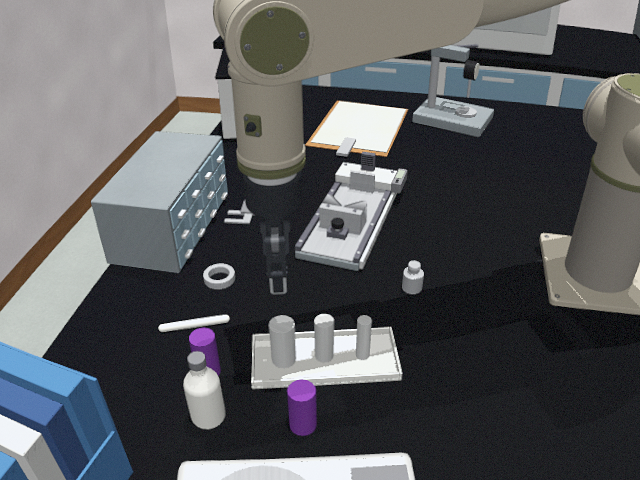

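The gripper at (275,260) is in line above the thick bar at (283,325), with the other bars clear. Going down to grip.

Call:
move_arm:
  linear:
    - [0.004,0.2,0.0025]
    - [0.004,0.3,0.0025]
    - [0.004,0.4,0.0025]
    - [0.004,0.44,0.0025]
    - [0.004,0.44,0.0025]
    - [0.004,0.44,0.0025]
  twist:
    - [0,0,0]
    - [0,0,0]
    - [0,0,0]
    - [0,0,0]
    - [0,0,0]
    - [0,0,0]
  hand: [1,1,1,1,1,1]

```text
time: 2.82
tool_pos: [555.7, 326.8, 48.1]
tcp_rot: [-90.0, -0.1, -75.0]
ft_force: [0.4, 1.2, 0.7]
finger_gap: 85.4
```

Call:
move_arm:
  linear:
    - [0,0,0]
    - [0,0,0]
    - [0,0,0]
    - [0,0,0]
    - [0,0,0]
    - [0,0,0]
    - [0,0,0]
    - [0,0,0]
    - [0,0,0]
    - [0,0,0]
    - [0,0,0]
    - [0,0,0]
  twist:
    - [0,0,0]
    - [0,0,0]
    - [0,0,0]
    - [0,0,0]
    - [0,0,0]
    - [0,0,0]
    - [0,0,0]
    - [0,0,0]
    - [0,0,0]
    - [0,0,0]
    - [0,0,0]
    - [0,0,0]
  hand: [-1,-1,-1,-1,-1,-1,-1,-1,-1,-1,-1,-1]
  force: 40

```text
time: 3.82
tool_pos: [557.1, 327.7, 50.4]
tcp_rot: [-89.8, -0.0, -75.0]
ft_force: [-1.3, -0.6, 6.6]
finger_gap: 39.1
```

Call:
move_arm:
  linear:
    - [0,-0.05,0]
    - [0,-0.12,0]
    - [0,-0.24,0]
    - [0,-0.36,0]
    - [0,-0.43,0]
    - [0,-0.43,0]
    - [0,-0.43,0]
  twist:
    - [0,0,0]
    - [0,0,0]
    - [0,0,0]
    - [0,0,0]
    - [0,0,0]
    - [0,0,0]
    - [0,0,0]
  hand: [-1,-1,-1,-1,-1,-1,-1]

```text
time: 4.4
tool_pos: [557.7, 328.2, 181.6]
tcp_rot: [-89.6, 0.0, -74.9]
ft_force: [-0.1, 0.5, -3.7]
finger_gap: 39.0
```

```bash
python3 - <<'E'
from h import *
go(512.5,-100.3,180,-7.7)
s=snap("side");save(s,"side3.png")
E
```

```text
t 4.4 tcp [557.7 328.2 181.6] [-89.6   0.  -74.9] F [-0.1  0.5 -3.7] gap 39.0 -> [ 1.3402  0.0016 -0.5167] [-0.0039 -0.7471  0.0023]
```

View pics/side3.png

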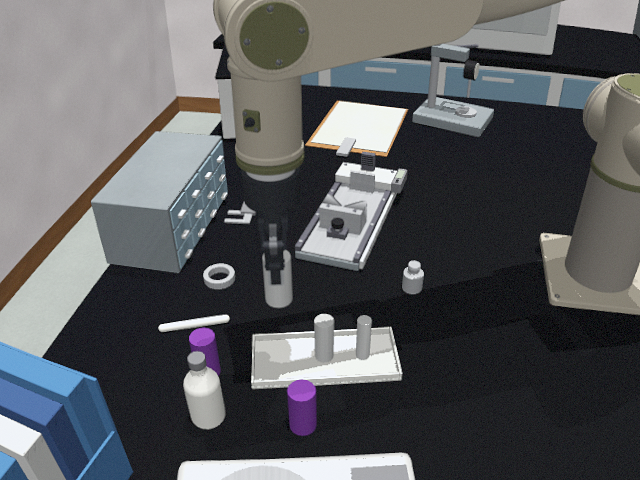

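The thick bar at (278,278) hangs upright in the gripper. The other two bars, at (324,338) and (364,338), still stand in the tray.

Call:
move_arm:
  linear:
    - [0.67,0,-0.258]
    - [0.67,0,-0.258]
    - [0.67,0,-0.258]
    - [0.67,0,-0.258]
    - [0.67,0,-0.258]
    - [0.67,0,-0.258]
    - [0.67,0,-0.258]
    - [0.67,0,-0.258]
  twist:
    - [-0.004,-0.374,0.002]
    - [-0.004,-0.374,0.002]
    - [-0.004,-0.374,0.002]
    - [-0.004,-0.374,0.002]
    - [-0.004,-0.374,0.002]
    - [-0.004,-0.374,0.002]
    - [-0.004,-0.374,0.002]
    - [-0.004,-0.374,0.002]
  hand: [-1,-1,-1,-1,-1,-1,-1,-1]

```text
time: 5.12
tool_pos: [533.0, 112.9, 177.2]
tcp_rot: [-90.3, 0.3, -41.5]
ft_force: [-0.6, -0.9, -2.3]
finger_gap: 39.4
```

```bash
python3 -c "
from h import *
go(512.5,-100.3,180,-7.7)"
```

```text
t 5.12 tcp [533.  112.9 177.2] [-90.3   0.3 -41.5] F [-0.6 -0.9 -2.3] gap 39.4 -> [ 0.4195 -0.0088 -0.5776] [ 0.002  -0.3754 -0.0041]
```

Call:
move_arm:
  linear:
    - [0.4195,-0.009,-0.578]
    - [0.4195,-0.009,-0.578]
    - [0.4195,-0.009,-0.578]
    - [0.4195,-0.009,-0.578]
    - [0.4195,-0.009,-0.578]
    - [0.4195,-0.009,-0.578]
    - [0.4195,-0.009,-0.578]
    - [0.4195,-0.009,-0.578]
    - [0.4195,-0.009,-0.578]
    - [0.4195,-0.009,-0.578]
  twist:
    - [0.002,-0.375,-0.004]
    - [0.002,-0.375,-0.004]
    - [0.002,-0.375,-0.004]
    - [0.002,-0.375,-0.004]
    - [0.002,-0.375,-0.004]
    - [0.002,-0.375,-0.004]
    - [0.002,-0.375,-0.004]
    - [0.002,-0.375,-0.004]
    - [0.002,-0.375,-0.004]
    - [0.002,-0.375,-0.004]
  hand: [-1,-1,-1,-1,-1,-1,-1,-1,-1,-1]

```text
time: 5.95
tool_pos: [512.6, -98.6, 179.5]
tcp_rot: [-90.0, 0.1, -7.7]
ft_force: [-0.1, 0.1, -2.4]
finger_gap: 38.8
```

```bash
python3 - <<'E'
from h import *
go(512.5,-100.3,80,-7.7)
s=snap("side");save(s,"side4.png")
E
```

```text
t 5.95 tcp [512.6 -98.6 179.5] [-90.    0.1  -7.7] F [-0.1  0.1 -2.4] gap 38.8 -> [ 0.0008  0.3316 -0.0058] [-0.0005  0.0004 -0.0007]
```

View pics/side4.png

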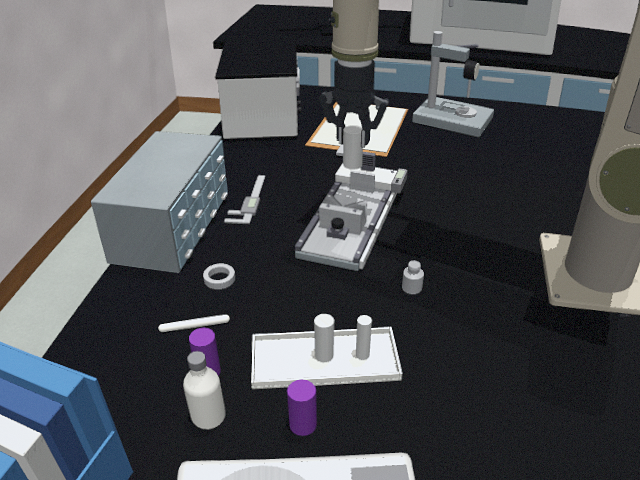

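The bar hangs upright at (353,145) over the gauge, between the V-block and the slide. Lowering in two stages.

Call:
move_arm:
  linear:
    - [0,0.1,-0.003]
    - [0,0.2,-0.006]
    - [0,0.28,-0.006]
    - [0,0.33,-0.006]
    - [0,0.33,-0.006]
    - [0,0.33,-0.006]
  twist:
    - [0,0,0]
    - [0,0,0]
    - [0,0,0]
    - [0,0,0]
    - [0,0,0]
    - [0,0,0]
  hand: [-1,-1,-1,-1,-1,-1]

```text
time: 6.5
tool_pos: [511.7, -99.2, 79.9]
tcp_rot: [-89.9, 0.2, -7.6]
ft_force: [1.3, 0.3, -2.1]
finger_gap: 39.1
```

```bash
python3 -c "
from h import *
go(512.5,-100.3,71.5,-7.7)"
```

```text
t 6.5 tcp [511.7 -99.2  79.9] [-89.9   0.2  -7.6] F [ 1.3  0.3 -2.1] gap 39.1 -> [ 0.0032  0.0281 -0.0035] [-0.0007  0.0015 -0.002 ]
```

Call:
move_arm:
  linear:
    - [0.003,0.01,-0.0035]
    - [0.003,0.018,-0.0035]
    - [0.003,0.025,-0.0035]
    - [0.003,0.025,-0.0035]
    - [0.003,0.025,-0.0035]
  twist:
    - [0,0,0]
    - [0,0,0]
    - [0,0,0]
    - [0,0,0]
    - [0,0,0]
  hand: [-1,-1,-1,-1,-1]

```text
time: 6.92
tool_pos: [512.7, -100.4, 72.9]
tcp_rot: [-89.9, 0.1, -7.6]
ft_force: [0.0, -0.9, -2.8]
finger_gap: 39.1
```

Call:
move_arm:
  linear:
    - [0,0.004,0]
    - [0,0.008,0]
    - [0,0.008,0]
    - [0,0.008,0]
  twist:
    - [0,0,0]
    - [0,0,0]
    - [0,0,0]
    - [0,0,0]
  hand: [-1,-1,-1,-1]

```text
time: 7.25
tool_pos: [512.7, -100.4, 70.5]
tcp_rot: [-89.9, 0.1, -7.6]
ft_force: [-0.3, 0.3, -1.5]
finger_gap: 38.9
```

Call:
move_arm:
  linear:
    - [0,0.003,0]
    - [0,0.004,0]
    - [0,0.004,0]
    - [0,0.004,0]
  twist:
    - [0,0,0]
    - [0,0,0]
    - [0,0,0]
    - [0,0,0]
  hand: [-1,-1,-1,-1]

```text
time: 7.58
tool_pos: [513.5, -100.7, 70.3]
tcp_rot: [-90.0, 0.0, -7.6]
ft_force: [-1.5, -0.2, 5.4]
finger_gap: 39.2
```

Call:
move_arm:
  linear:
    - [0,0,0]
    - [0,0,0]
    - [0,0,0]
    - [0,0,0]
    - [0,0,0]
    - [0,0,0]
    - [0,0,0]
    - [0,0,0]
  twist:
    - [0,0,0]
    - [0,0,0]
    - [0,0,0]
    - [0,0,0]
    - [0,0,0]
    - [0,0,0]
    - [0,0,0]
    - [0,0,0]
  hand: [0.5,0.7,0.9,1,1,1,1,1]

```text
time: 8.25
tool_pos: [513.5, -100.7, 70.3]
tcp_rot: [-90.0, 0.0, -7.6]
ft_force: [-0.1, 0.5, 0.2]
finger_gap: 85.3
```

Call:
move_arm:
  linear:
    - [0,-0.05,0]
    - [0,-0.12,0]
    - [0,-0.24,0]
    - [0,-0.36,0]
    - [0,-0.4,0]
    - [0,-0.4,0]
  twist:
    - [0,0,0]
    - [0,0,0]
    - [0,0,0]
    - [0,0,0]
    - [0,0,0]
    - [0,0,0]
  hand: [1,1,1,1,1,1]

```text
time: 8.75
tool_pos: [516.3, -101.6, 195.4]
tcp_rot: [-90.0, -0.4, -7.6]
ft_force: [1.5, -0.5, -0.3]
finger_gap: 85.4
```

```bash
python3 - <<'E'
from h import *
a=np.radians(82.3);u=np.array([np.cos(a),np.sin(a)]);v=np.array([-u[1],u[0]])
p=np.array([510,-100])-165*u-2.5*v;print(p)
go(p[0],p[1],185,-7.7)
s=snap("side");save(s,"side5.png");W=cloud(s).reshape(-1,3);m=(abs(W[:,2]-104)<4)&(abs(W[:,0]-512)<40)&(abs(W[:,1]+100)<40)
print(m.sum(),cv2.minAreaRect(W[m][:,:2].astype(np.float32)),W[m].mean(0))
E
```

```text
[ 490.36973741 -263.84719342]
t 8.75 tcp [ 516.3 -101.6  195.4] [-90.   -0.4  -7.6] F [ 1.5 -0.5 -0.3] gap 85.4 -> [-0.0145  0.0348 -0.5475] [0.0004 0.0013 0.0047]
169 ((514.2684326171875, -100.52239990234375), (40.483299255371094, 38.68430709838867), 44.200321197509766) [513.65661653 -99.70243375 103.70085181]
```

View pics/side5.png

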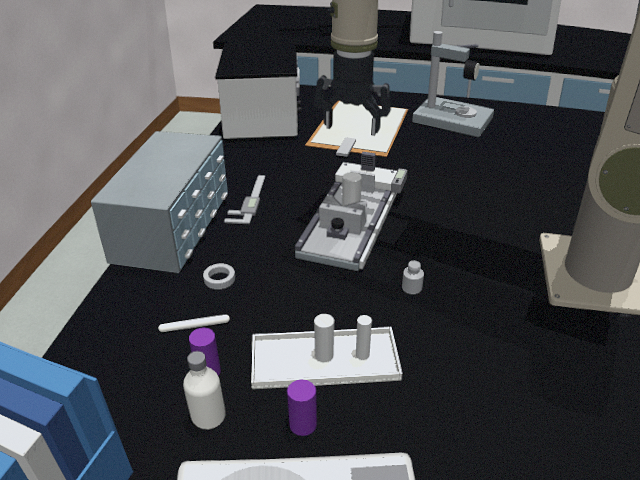

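The bar stands upright alone on the bed at (351,188), centred at about world (514,-100.5). Now I'll move behind the tab with the fingers shut.

Call:
move_arm:
  linear:
    - [-0.014,0,-0.2]
    - [-0.014,0.03,-0.548]
    - [-0.014,0.03,-0.548]
    - [-0.014,0.03,-0.548]
    - [-0.014,0.03,-0.548]
    - [-0.014,0.03,-0.548]
    - [-0.014,0.03,-0.548]
    - [-0.014,0.03,-0.548]
  twist:
    - [0,0,0.004]
    - [0,0,0.004]
    - [0,0,0.004]
    - [0,0,0.004]
    - [0,0,0.004]
    - [0,0,0.004]
    - [0,0,0.004]
    - [0,0,0.004]
  hand: [-1,-1,-1,-1,-1,-1,-1,-1]
  force: 20

```text
time: 9.47
tool_pos: [488.9, -262.4, 182.4]
tcp_rot: [-89.9, 0.2, -7.5]
ft_force: [0.5, -0.9, -0.2]
finger_gap: 0.0
```

```bash
python3 - <<'E'
from h import *
go(490.4,-263.8,70,-7.7)
s=snap("top");save(s,"top6.png");W=cloud(s);x,y,z=W[...,0],W[...,1],W[...,2]
m=(x>440)&(x<580)&(y<-215)&(y>-320)&(z>30)&(z<150)
print(m.sum(),np.percentile(W[m],[1,50,99],axis=0).round() if m.any() else 0)
E
```

```text
t 9.47 tcp [ 488.9 -262.4  182.4] [-89.9   0.2  -7.5] F [ 0.5 -0.9 -0.2] gap 0.0 -> [ 0.007   0.3745 -0.0046] [-0.0007  0.0019 -0.0026]
640 [[ 441. -265.   32.]
 [ 504. -227.   53.]
 [ 559. -215.   98.]]
```

View pics/top6.png

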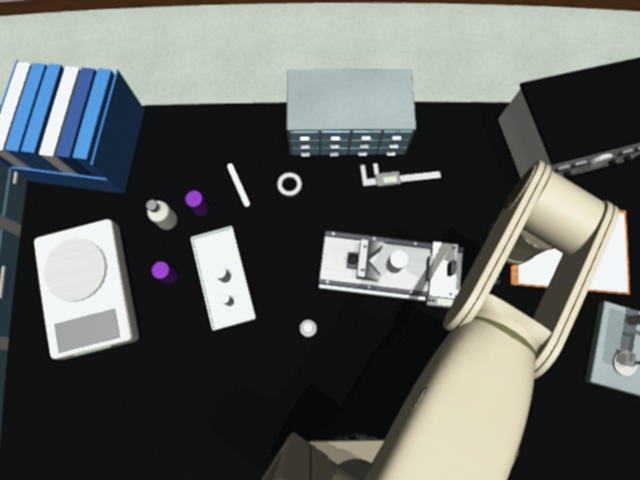

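Top view: the bar is at (398,260) between the V and the anvil plate, the tab is at (452,268), and nothing lies under the gripper. Going down behind the tab.

Call:
move_arm:
  linear:
    - [0.007,0.1,-0.005]
    - [0.007,0.2,-0.005]
    - [0.007,0.3,-0.005]
    - [0.007,0.375,-0.005]
    - [0.007,0.375,-0.005]
    - [0.007,0.375,-0.005]
  twist:
    - [0,0,0]
    - [0,0,0]
    - [0,0,0]
    - [0,0,0]
    - [0,0,0]
    - [0,0,0]
  hand: [-1,-1,-1,-1,-1,-1]

```text
time: 10.02
tool_pos: [490.0, -262.1, 69.2]
tcp_rot: [-89.9, 0.4, -7.4]
ft_force: [0.3, 0.3, 1.6]
finger_gap: -0.3
```

Call:
move_arm:
  linear:
    - [0,0,0.01]
    - [0,0,0.02]
    - [0,0,0.03]
    - [0,0,0.04]
    - [0,0,0.05]
    - [0,0,0.06]
    - [0,0,0.07]
    - [0,0,0.08]
  twist:
    - [0,0,0]
    - [0,0,0]
    - [0,0,0]
    - [0,0,0]
    - [0,0,0]
    - [0,0,0]
    - [0,0,0]
    - [0,0,0]
  hand: [-1,-1,-1,-1,-1,-1,-1,-1]

```text
time: 10.68
tool_pos: [493.4, -238.6, 69.8]
tcp_rot: [-89.9, 0.3, -7.4]
ft_force: [-0.0, -2.3, 2.0]
finger_gap: 0.2
```

Call:
move_arm:
  linear:
    - [0,0,0.013]
    - [0,0,0.026]
    - [0,0,0.039]
    - [0,0,0.052]
    - [0,0,0.065]
    - [0,0,0.078]
    - [0,0,0.091]
    - [0,0,0.104]
    - [0,0,0.117]
    - [0,0,0.13]
    - [0,0,0.143]
    - [0,0,0.15]
  twist:
    - [0,0,0]
    - [0,0,0]
    - [0,0,0]
    - [0,0,0]
    - [0,0,0]
    - [0,0,0]
    - [0,0,0]
    - [0,0,0]
    - [0,0,0]
    - [0,0,0]
    - [0,0,0]
    - [0,0,0]
  hand: [-1,-1,-1,-1,-1,-1,-1,-1,-1,-1,-1,-1]

```text
time: 11.68
tool_pos: [499.3, -193.3, 69.8]
tcp_rot: [-89.9, 0.3, -7.4]
ft_force: [1.1, -1.9, 0.4]
finger_gap: 0.3
```

```bash
cat > chk.py <<'E'
from h import *
import sys
go(510+2.5-20*.134,-100-20*.991,70,-7.7)
s=snap("side");save(s,sys.argv[1]);W=cloud(s).reshape(-1,3)
W=W[(abs(W[:,0]-510)<60)&(W[:,1]<20)&(W[:,1]>-260)]
u=np.array([.134,.991]);v=np.array([-.991,.134]);U=(W[:,:2]-[510,-100])@u;V=(W[:,:2]-[510,-100])@v;z=W[:,2]
m=(abs(z-104)<4)&(U>-35)&(U<70);b=cv2.minEnclosingCircle(np.c_[U,V][m].astype(np.float32));print("bar",m.sum(),b)
m=(abs(z-70)<2)&(U>-130)&(U<b[0][0]-12)&(abs(V)<35);print("plate U",np.percentile(U[m],[1,50,99]).round(1),m.sum())
E
python3 chk.py side7.png
```

```text
t 11.68 tcp [ 499.3 -193.3   69.8] [-89.9   0.3  -7.4] F [ 1.1 -1.9  0.4] gap 0.3 -> [ 3.200e-03 -1.000e-04  2.476e-01] [-0.001   0.0033 -0.0036]
bar 169 ((-2.030517578125, -3.769322395324707), 22.080551147460938)
plate U [-74.  -32.5 -25.2] 32
```

View pics/side7.png

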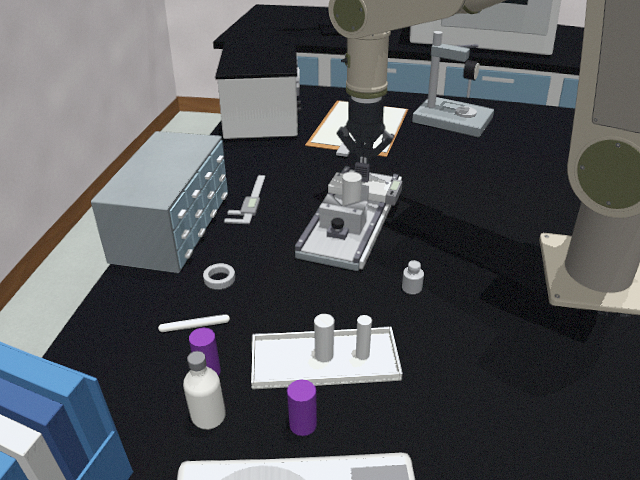

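The slide follows, with its plate just behind the bar and the bar at (352,187) upright. Keep pushing, more slowly.

Call:
move_arm:
  linear:
    - [0,0,0.007]
    - [0,0,0.014]
    - [0,0,0.021]
    - [0,0,0.028]
    - [0,0,0.035]
    - [0,0,0.042]
    - [0,0,0.049]
    - [0,0,0.056]
    - [0,0,0.063]
    - [0,0,0.07]
    - [0,0,0.077]
    - [0,0,0.084]
  twist:
    - [0,0,0]
    - [0,0,0]
    - [0,0,0]
    - [0,0,0]
    - [0,0,0]
    - [0,0,0]
    - [0,0,0]
    - [0,0,0]
    - [0,0,0]
    - [0,0,0]
    - [0,0,0]
    - [0,0,0]
  hand: [-1,-1,-1,-1,-1,-1,-1,-1,-1,-1,-1,-1]

```text
time: 12.73
tool_pos: [502.5, -167.9, 69.8]
tcp_rot: [-89.9, 0.3, -7.4]
ft_force: [0.5, -2.1, -0.6]
finger_gap: 0.3
```

Call:
move_arm:
  linear:
    - [0,0,0.005]
    - [0,0,0.01]
    - [0,0,0.015]
    - [0,0,0.02]
    - [0,0,0.025]
    - [0,0,0.03]
    - [0,0,0.035]
    - [0,0,0.04]
  twist:
    - [0,0,0]
    - [0,0,0]
    - [0,0,0]
    - [0,0,0]
    - [0,0,0]
    - [0,0,0]
    - [0,0,0]
    - [0,0,0]
  hand: [-1,-1,-1,-1,-1,-1,-1,-1]

```text
time: 13.4
tool_pos: [504.1, -155.8, 69.8]
tcp_rot: [-89.9, 0.3, -7.4]
ft_force: [0.4, -2.7, -0.3]
finger_gap: 0.1
```

Call:
move_arm:
  linear:
    - [0,0,0.004]
    - [0,0,0.007]
    - [0,0,0.01]
    - [0,0,0.013]
    - [0,0,0.016]
    - [0,0,0.019]
    - [0,0,0.022]
    - [0,0,0.025]
  twist:
    - [0,0,0]
    - [0,0,0]
    - [0,0,0]
    - [0,0,0]
    - [0,0,0]
    - [0,0,0]
    - [0,0,0]
    - [0,0,0]
  hand: [-1,-1,-1,-1,-1,-1,-1,-1]

```text
time: 14.07
tool_pos: [505.0, -148.9, 69.9]
tcp_rot: [-90.0, 0.3, -7.4]
ft_force: [0.3, -9.7, -1.2]
finger_gap: -0.2
```

Call:
move_arm:
  linear:
    - [0,0,0.002]
    - [0,0,0.004]
    - [0,0,0.006]
    - [0,0,0.008]
  twist:
    - [0,0,0]
    - [0,0,0]
    - [0,0,0]
    - [0,0,0]
  hand: [-1,-1,-1,-1]

```text
time: 14.4
tool_pos: [505.0, -148.9, 69.9]
tcp_rot: [-90.2, 0.3, -7.4]
ft_force: [-0.6, -17.5, -4.0]
finger_gap: 0.4
```

Call:
move_arm:
  linear:
    - [0,0,0.004]
    - [0,0,0.004]
    - [0,0,0.004]
    - [0,0,0.004]
  twist:
    - [0,0,0]
    - [0,0,0]
    - [0,0,0]
    - [0,0,0]
  hand: [-1,-1,-1,-1]

```text
time: 14.73
tool_pos: [504.9, -149.0, 69.9]
tcp_rot: [-90.3, 0.3, -7.4]
ft_force: [0.2, -10.0, -2.6]
finger_gap: -0.1
```

```bash
python3 chk.py side8.png; python3 - <<'E'
from h import *
print(r.sense()["ft_force"])
s=snap("top");W=cloud(s).reshape(-1,3)
W=W[(abs(W[:,0]-510)<60)&(W[:,1]<20)&(W[:,1]>-260)]
u=np.array([.134,.991]);v=np.array([-.991,.134]);U=(W[:,:2]-[510,-100])@u;V=(W[:,:2]-[510,-100])@v;z=W[:,2]
m=(abs(z-104)<4)&(U>-35)&(U<70);print("top bar",m.sum(),cv2.minEnclosingCircle(np.c_[U,V][m].astype(np.float32)))
m=(abs(z-74)<2)&(U>20);print("V",np.percentile(U[m],[1,99]),np.percentile(V[m],[1,99]))
c=s["frame"][225:315,310:470];cv2.imwrite("pics/top8.png",cv2.resize(c,(800,450),interpolation=cv2.INTER_CUBIC)[...,::-1])
E
```

```text
t 14.73 tcp [ 504.9 -149.    69.9] [-90.3   0.3  -7.4] F [  0.2 -10.   -2.6] gap -0.1 -> [ 0.0035 -0.0008  0.0986] [ 0.0034  0.0029 -0.0035]
bar 189 ((40.12866973876953, -4.851523399353027), 22.681482315063477)
plate U [-34.   13.2  20.4] 31
[ 0.10399015 -8.99889339 -1.53387003]
top bar 225 ((38.24748611450195, -1.6513718366622925), 20.411733627319336)
V [35.5517663  87.12080869] [-44.40562727  40.81691068]
```

View pics/top8.png

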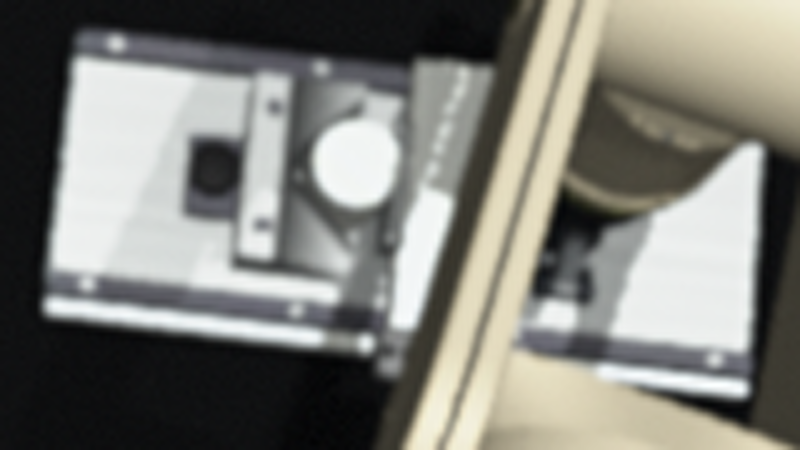

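The bar's top at (357,165) in the crop is seated in the V and touched by the anvil plate at (400,170). It measures U about 39, V about -2, against an expected home of 39.5 and -2.2. Now the 1 s hold at about 10 N.

Call:
move_arm:
  linear:
    - [0,0,0.004]
    - [0,0,0.004]
    - [0,0,0.004]
    - [0,0,0.004]
    - [0,0,0.004]
    - [0,0,0.004]
  twist:
    - [0,0,0]
    - [0,0,0]
    - [0,0,0]
    - [0,0,0]
    - [0,0,0]
    - [0,0,0]
  hand: [-1,-1,-1,-1,-1,-1]

```text
time: 15.33
tool_pos: [505.0, -149.1, 70.0]
tcp_rot: [-90.4, 0.3, -7.5]
ft_force: [0.3, -9.3, -2.0]
finger_gap: 0.1
```

Call:
move_arm:
  linear:
    - [0,0,0.004]
    - [0,0,0.004]
    - [0,0,0.004]
    - [0,0,0.004]
    - [0,0,0.004]
    - [0,0,0.004]
    - [0,0,0.004]
    - [0,0,0.004]
    - [0,0,0.004]
    - [0,0,0.004]
    - [0,0,0.004]
    - [0,0,0.004]
  twist:
    - [0,0,0]
    - [0,0,0]
    - [0,0,0]
    - [0,0,0]
    - [0,0,0]
    - [0,0,0]
    - [0,0,0]
    - [0,0,0]
    - [0,0,0]
    - [0,0,0]
    - [0,0,0]
    - [0,0,0]
  hand: [-1,-1,-1,-1,-1,-1,-1,-1,-1,-1,-1,-1]

```text
time: 16.33
tool_pos: [505.0, -149.1, 70.0]
tcp_rot: [-90.5, 0.3, -7.5]
ft_force: [0.5, -9.4, -2.5]
finger_gap: 0.0
```

Held steady at 9–10 N. Now back off and raise.

Call:
move_arm:
  linear:
    - [0,0,-0.01]
    - [0,0,-0.03]
    - [0,0,-0.06]
    - [0,0,-0.09]
    - [0,0,-0.1]
    - [0,0,-0.1]
  twist:
    - [0,0,0]
    - [0,0,0]
    - [0,0,0]
    - [0,0,0]
    - [0,0,0]
    - [0,0,0]
  hand: [-1,-1,-1,-1,-1,-1]

```text
time: 16.83
tool_pos: [500.8, -179.9, 70.3]
tcp_rot: [-90.5, 0.3, -7.6]
ft_force: [-0.1, 0.5, -0.7]
finger_gap: 0.1
```

Call:
move_arm:
  linear:
    - [0,-0.1,0]
    - [0,-0.2,0]
    - [0,-0.33,0]
    - [0,-0.45,-0.1]
    - [0,-0.5,-0.3]
    - [0,-0.5,-0.5]
    - [0,-0.5,-0.7]
    - [0,-0.5,-0.7]
    - [0,-0.5,-0.7]
    - [0,-0.5,-0.7]
    - [0,-0.5,-0.7]
  twist:
    - [0,0,0]
    - [0,0,0]
    - [0,0,0]
    - [0,0,0]
    - [0,0,0]
    - [0,0,0]
    - [0,0,0]
    - [0,0,0]
    - [0,0,0]
    - [0,0,0]
    - [0,0,0]
  hand: [-1,-1,-1,-1,-1,-1,-1,-1,-1,-1,-1]

```text
time: 17.75
tool_pos: [473.7, -387.4, 221.8]
tcp_rot: [-90.5, 0.3, -7.7]
ft_force: [-0.3, 0.3, -0.7]
finger_gap: -0.1
```

```bash
python3 chk.py side9.png; python3 - <<'E'
from h import *
s=snap("top");W=cloud(s).reshape(-1,3)
W=W[(abs(W[:,0]-510)<60)&(W[:,1]<20)&(W[:,1]>-260)]
u=np.array([.134,.991]);v=np.array([-.991,.134]);U=(W[:,:2]-[510,-100])@u;V=(W[:,:2]-[510,-100])@v;z=W[:,2]
m=(abs(z-104)<4)&(U>-35)&(U<70);print("top bar",m.sum(),cv2.minEnclosingCircle(np.c_[U,V][m].astype(np.float32)))
m=(abs(z-70)<2.5)&(U>-30)&(U<24);print("plate U",np.percentile(U[m],[1,50,99]))
a=cv2.imread("pics/side9.png");c=s["frame"][225:315,310:470,::-1]
cv2.imwrite("pics/last.png",np.vstack([cv2.resize(c,(640,300)),a[130:400]]))
E
```

```text
t 17.75 tcp [ 473.7 -387.4  221.8] [-90.5   0.3  -7.7] F [-0.3  0.3 -0.7] gap -0.1 -> [0.0029 0.4984 0.9043] [ 0.0053  0.0002 -0.0037]
bar 183 ((38.96265411376953, -4.188404083251953), 22.11545753479004)
plate U [-33.1  12.7  20.5] 28
top bar 229 ((12.26263427734375, 3.2064173221588135), 46.32819747924805)
plate U [-26.76208623  13.95518497  18.73830473]
```

View pics/last.png

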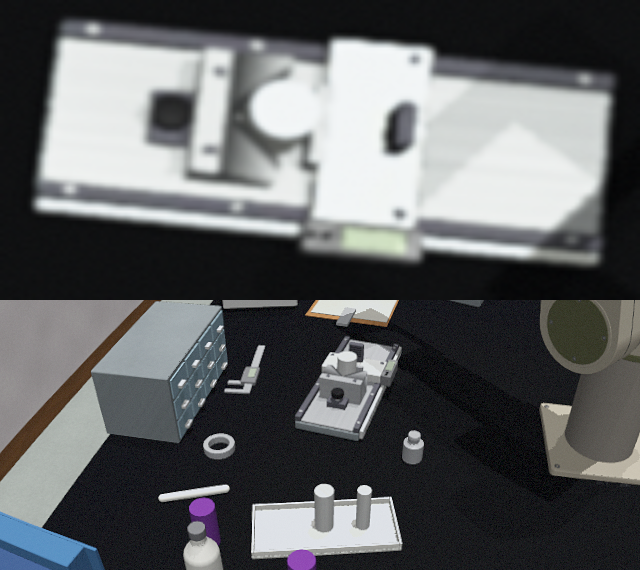

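The final view shows the bar (crop 285,110) seated in the V with the slide closed on it (plate at 318,115). Both other bars still stand in the tray, the bystanders look unmoved, and the arm is clear.

```bash
python3 -c "
from h import *
print(r.hand_in())"
```

```text
the job is handed in; nothing more can be done
None
```

The job is handed in at about 18 s of the 58 s allowed. The thick bar stands in the V with the slide closed on it, and the arm is clear of everything.

**What I did:** I lifted the 40 mm bar from the tray, stood it on the bed and let go. I then pushed the slide up by its tab with shut fingers until the bar was home. I held a steady 9–10 N for about 1.9 s, backed off and raised the arm.

**Last checks:**
- **Seating:** After release, the side view put the bar's axis at 39 mm along my measuring axis, against 39.5 expected when home. The centring reading was −4.2 mm, against a centre line at about −2.2. The top view during the hold read −1.7, so the two views differ by 2–3 mm. I put that down to camera error, because the slide did not move between 10 N and 17 N.
- **Slide:** Its plate was still against the bar after release.
- **Surroundings:** The other two bars still stand in the tray, and the caliper, ring, weight, bottle and marker look unmoved.

**Off target:**
- **Push force:** It briefly reached 17.5 N as the bar seated, before I eased it back to about 10 N.
- **Final top-view fit:** The last circle fit on the bar from the top camera failed because it picked up points from the tab. For that view I relied on the picture instead.

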